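Sweep stray bottle caps into the bench pan

TASK

Sweep the three loose screw caps (red, yellow and blue) across the bench mat into the aluminium pan through its open front, pushing them with the fingertips, until every cap lies wholly inside the pan and none sticks out past the front edge. Only push the caps, never pick them up, and leave the vials, sticker roll, timer and amber bottle standing undisturbed where they are.

Things in the scene. Friction and masses are not known exactly. Their poses are not given: they have to be found in the camera images.
- mat_top (a point): flat grey bench mat, fixed, 240 x 890 mm, 5 mm thick; all but the amber bottle stands on it. This point is the centre of its top, 5 mm above the worktop (z = 0). A tall instrument stands close behind it, its front face at about x = 0.575 m for y above -0.11 m
- pan: low aluminium dustpan-like pan, fixed, 130 mm deep (x), 160 mm wide (y), black handle stub behind. Origin: centre of its footprint, on the mat. x points from the open mouth (x = -65 mm) to the back wall (inner face +62 mm). Side walls (inner faces y = +-77 mm) begin at x = -39 mm; rims 33 mm above the mat. Floor 2 mm thick; its first 26 mm are a ramp, flush with the mat at the mouth.
- pan_mouth (a point): middle of the pan's open front edge, 65 mm before the pan's origin along its x, 2 mm above the mat
- cap_red_center (a point): red plastic screw cap lying flat on the mat, a ribbed disc 32 mm across and 16 mm high, 14 to 28 g; this point is its centre, 8 mm above its underside. It slides, and does not roll, when pushed from the side.
- cap_red: the red cap again; origin at the centre of its underside
- cap_yellow_center (a point): yellow plastic screw cap lying flat on the mat, a ribbed disc 32 mm across and 16 mm high, 14 to 28 g; this point is its centre, 8 mm above its underside. It slides, and does not roll, when pushed from the side.
- cap_yellow: the yellow cap again; origin at the centre of its underside
- cap_blue_center (a point): blue plastic screw cap lying flat on the mat, a ribbed disc 32 mm across and 16 mm high, 14 to 28 g; this point is its centre, 8 mm above its underside. It slides, and does not roll, when pushed from the side.
- cap_blue: the blue cap again; origin at the centre of its underside
- black_vial: bystander: upright glass sample vial with a black cap, 15 mm across, 50 mm high, loose, tips easily; origin at the centre of its underside
- pale_vial: bystander: upright glass sample vial with a white cap, 15 mm across, 50 mm high, loose, tips easily; origin at the centre of its underside
- sticker_roll: bystander: green sticker roll lying flat, 52 mm across, 22 mm high, loose; origin at the centre of its underside
- timer: bystander: white square lab timer, 62x62x21 mm, loose; origin at the centre of its underside
- amber_bottle: bystander: amber reagent bottle with a white cap, 52 mm across, 105 mm high, loose, on the worktop behind the mat; origin at the centre of its underside

How it is judged:
By the outcome, as a careful person would: the job done as asked, in the order asked, and still so for the second after the job is handed in, with the robot touching nothing.
It also fails if it takes over 72 s, if anything falls off the work surface, if the arm or the gripper's body presses on something with over 40 N, if the wrist force passes 120 N, or if a joint passes its speed limit or range.

ROBOT

A 6-joint arm with a two-finger parallel gripper is mounted at the origin on a cart in front of the work surface, level with it; the furniture and walls round the work are solid. World frame = base frame: x ahead of the robot, y to its left, z up, the work surface at z = 0. Lengths are in m, angles in rad, forces in N, time in s.
With the tool pointing down it reaches from about 0.325 to 0.9 m from the base axis. Payload 3.5 kg.
Tool frame: the origin (TCP) lies midway between the tips of the shut fingers; the grasp point (between the pads) lies 19 mm behind it; z points along the fingers, y is the line along which they close (so a half turn about z gives the same grasp; the last joint's range is limited). The gripper opens to 85 mm and grips with 20 to 120 N. Pads are 22 mm wide; open, the fingers measure 114 mm over their backs; the gripper's body (76 mm by 85 mm) begins 54 mm behind the grasp point. The pads swing forward as they close: fully open they stand 13 mm farther back than shut.
Start: joints at [-1.426, 0.276, -0.026, 1.268, 0, 1.467], TCP at [0.153, -0.606, 0.231] pointing down, gripper open.
Joint ranges: [-3.12, 3.12], [-0.85, 1.88], [-1.08, 1.24], [-1.95, 2.15], [-1.57, 1.53], [-3.14, 3.14]. Speed limits (rad/s): [2.57, 2.57, 3.14, 3.14, 3.14, 3.14].

INTERFACE

Orientations are given as a unit quaternion [x, y, z, w].
In Python, from rig import manip gives the robot as it stands. The module is installed in compiled form; this text tells all that it offers.
- The arm moves only by the tool play_rows, never from a script. Its argument "moves" is a list of rows, each a list of 5 numbers: the shift along the tool's x, y, z in cm, then the turn about the tool's z in degrees, then the opening, from 0 (shut) to 1 (fully open). A call has 1 to 8 rows; each row shifts and turns the commanded pose from where the row before left it, along the tool's axes as they then stand; what a row does not reach is not made up. A row lasts 1/12 s, in which the tool goes at most 41.7 mm and 7.16 degrees, less where a joint would pass 70% of its speed; a pose out of reach is approached as far as the arm can. A call with a gripper value outside its range is refused whole. The fingers move at their own pace and stop on an object; "grip_force" is the grip in N (left out, the last holds). Time passes only in rows, so rows that do not move let the fingers close. It gives the time, the measured TCP pose, the force, the opening and the grip force at its end, in the units of the state.
- manip.get_state(): the state, without advancing time (a new reading comes with each control period).
- manip.capture(name): name is "scene" or "top" or "wrist"; returns the picture (400x640x3 uint8, red, green, blue); there is no depth.
- manip.camera_params(name): a dict with "K" (3x3 intrinsics, pixels), "view" (4x4, takes a point from world to camera coordinates); the wrist camera has in their place "T_tool_cam" (4x4, takes a point from camera to tool coordinates, whose origin is the TCP and whose axes are the flange's). Camera axes: x right, y down, z forward; pixel columns grow to the right and rows downward; lengths in m; the calibration is good to about 2 mm. A picture is of the moment at which its call begins: read the wrist's pose just before it. camera_params takes no time and is no camera call.
- manip.close_job(): hands the job in; it is judged then, once.
The state is a dict: "t": time; "joint_pos": joint angles; "joint_velocities": joint speeds; "joint_efforts": joint torques, N m; "tool_pos": TCP position; "tool_rot": TCP orientation; "contact_force": force on the tool from outside, world axes, zero at the start; "wrist_torque": the same for the moment, N m; "grip_width": finger opening in m; "gripper_force": force on a finger pad.
Only numpy, scipy, OpenCV 4.12 (cv2) and the standard library are available. Lean on these libraries where they do the work, as an engineer would, in place of code of your own. Each camera call takes 0.05 s, during which the arm holds its last target. There are 200 camera calls.

## Working session

There is one attempt and no reset: what is moved stays moved. The work goes in short steps, Python scripts to look and compute and a tool call to move; the robot and the scene stay as the last step left them, time stands still between calls to the robot, and variables do not carry over. Pictures are saved under pics/ and viewed, at most 10 in all, crops included, and the job is handed in when it is done.

Besides the shell and the picture viewer there is one more tool, called after "Request:" as name([rows], argument=value, ...), one row to a line, values as JSON. play_rows: Moves the arm, as the interface text tells. Its arguments: {"type":"object","properties":{"moves":{"type":"array","items":{"type":"array","items":{"type":"number"}}},"grip_force":{"type":"number"}},"required":["moves"]}

```bash
mkdir -p pics
python3 - <<'E'
from rig import manip
import cv2,numpy as np
for n in("scene","top"):
    im=manip.capture(n); cv2.imwrite(f"pics/{n}0.png",im[:,:,::-1])
    p=manip.camera_params(n); print(n,np.round(p["K"],1).tolist(),np.round(p["view"],3).tolist())
s=manip.get_state();print(s["t"],s["tool_pos"],s["tool_rot"])
E
```

```text
scene [[489.0, 0.0, 316.7], [0.0, 489.0, 201.0], [0.0, 0.0, 1.0]] [[-0.794, -0.608, 0.006, 0.407], [-0.24, 0.304, -0.922, 0.187], [0.559, -0.733, -0.388, 1.014], [0.0, 0.0, 0.0, 1.0]]
top [[362.9, 0.0, 323.9], [0.0, 362.9, 202.1], [0.0, 0.0, 1.0]] [[-0.027, -1.0, -0.015, 0.012], [-0.981, 0.03, -0.194, 0.56], [0.194, 0.009, -0.981, 0.822], [0.0, 0.0, 0.0, 1.0]]
0.1 [ 0.15317103 -0.6051973   0.23022431] [ 9.92336057e-01  1.23564033e-01 -2.17567451e-05 -1.03883006e-03]
```

View pics/top0.png

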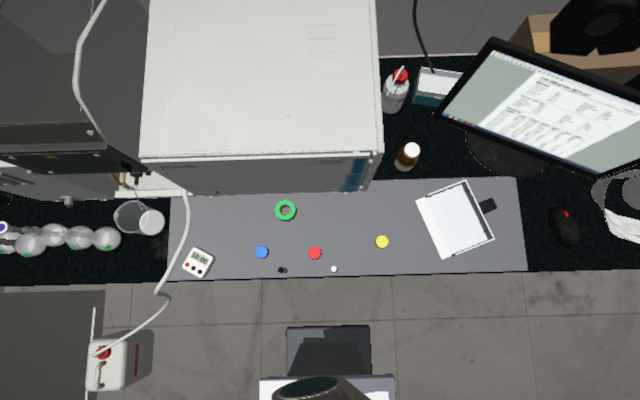

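View pics/scene0.png

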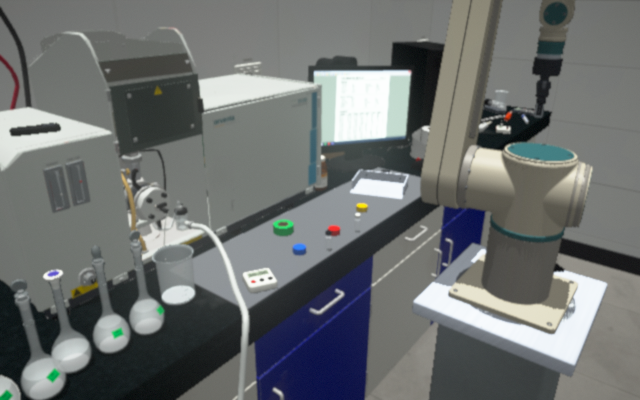

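The top view shows blue (262,253), red (315,253), yellow (382,242), the black vial (282,270), the pale vial (334,269), the roll (285,210) and the timer (198,262). The pan's mouth faces left, with corners at about (417,200) and (446,259), and its back at about (467,181) and (494,240).

```bash
cat > h.py <<'E'
from rig import manip
import cv2,numpy as np
def ray(n,uv,z):
    p=manip.camera_params(n);V=np.array(p["view"]);R,t=V[:3,:3],V[:3,3]
    d=R.T@np.linalg.inv(p["K"])@[uv[0],uv[1],1];c=-R.T@t
    return c+d*(z-c[2])/d[2]
HSV={"red":((174,140,90),(180,255,255)),"red2":((0,140,90),(6,255,255)),"yellow":((20,140,90),(32,255,255)),"blue":((100,120,90),(125,255,255)),"green":((55,120,60),(80,255,255))}
def caps(tag=None,box=(170,180,525,280)):
    im=manip.capture("top");
    if tag: cv2.imwrite(f"pics/{tag}.png",cv2.resize(im[170:290,160:540,::-1],None,fx=2.1,fy=2.1,interpolation=cv2.INTER_CUBIC))
    h=cv2.cvtColor(im,cv2.COLOR_RGB2HSV);x0,y0,x1,y1=box
    out={}
    for k in("red","yellow","blue","green"):
        m=cv2.inRange(h,*map(np.array,HSV[k]))
        if k=="red": m|=cv2.inRange(h,*map(np.array,HSV["red2"]))
        r=np.zeros_like(m);r[y0:y1,x0:x1]=m[y0:y1,x0:x1]
        n,l,st,c=cv2.connectedComponentsWithStats(r)
        if n<2: print(k,"none");continue
        i=1+np.argmax(st[1:,4]);out[k]=ray("top",c[i],.018)[:2];print(k,st[i,4],c[i].round(1),out[k].round(4))
    return out
E
python3 - <<'E'
from h import *
caps("c0")
for n,uv,z in[("blackv",(282,270),.05),("palev",(334,269),.055),("timer",(198,262),.026),("mouthA",(417,200),.006),("mouthB",(446,259),.006),("backA",(467,181),.038),("backB",(494,240),.038),("amber",(411,150),.105),("matTL",(171,195),.005),("matBR",(526,271),.005)]: print(n,ray("top",uv,z).round(3))
E
```

```text
red 120 [314.5 252.5] [0.4422 0.0222]
yellow 10 [381.5 246.2] [ 0.4529 -0.1426]
blue 130 [261.2 251.6] [0.4481 0.1533]
green 230 [285.2 210.2] [0.5498 0.0935]
blackv [0.402 0.098 0.05 ]
palev [ 0.401 -0.024  0.055]
timer [0.427 0.306 0.026]
mouthA [ 0.568 -0.241  0.006]
mouthB [ 0.418 -0.301  0.006]
backA [ 0.606 -0.36   0.038]
backB [ 0.459 -0.41   0.038]
amber [ 0.668 -0.212  0.105]
matTL [0.601 0.39  0.005]
matBR [ 0.384 -0.493  0.005]
```

View pics/c0.png

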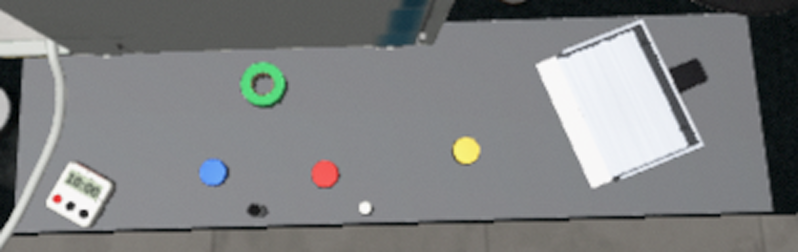

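Request:
play_rows([
  [0,0,0,-7,0.2],
  [0,0,0,-7,0.2],
  [0,0,0,-7,0.2],
  [0,0,0,-7,0.2],
  [0,0,0,-7,0.2],
  [0,0,0,-7,0.2],
  [0,0,0,-7,0.2],
  [0,0,0,-7,0.2],
])

```text
t: 0.82
tool_pos: [0.1533, -0.6056, 0.2308]
tool_rot: [0.816, 0.577, 0.0, -0.0]
contact_force: [-1.0, 0.1, -1.0]
grip_width: 0.0171
gripper_force: 0.0
```

Request:
play_rows([
  [0,0,0,-6.5,0.2],
  [0,0,0,-6.5,0.2],
  [0,0,0,-6.5,0.2],
  [0,0,0,-6.5,0.2],
  [2.5,1.8,0,0,0.2],
  [2.5,1.8,0,0,0.2],
  [2.5,1.8,0,0,0.2],
  [2.5,1.8,0,0,0.2],
])

```text
t: 1.48
tool_pos: [0.2143, -0.4973, 0.2307]
tool_rot: [0.668, 0.744, 0.0, -0.0]
contact_force: [0.8, -0.8, -0.2]
grip_width: 0.017
gripper_force: 0.0
```

Request:
play_rows([
  [2.5,1.8,0,0,0.2],
  [2.5,1.8,0,0,0.2],
  [2.5,1.8,0,0,0.2],
  [2.5,1.8,0,0,0.2],
  [2.5,1.8,0.5,0,0.2],
  [2.5,1.8,0.5,0,0.2],
  [2.5,1.8,0.5,0,0.2],
  [2.5,1.8,0.5,0,0.2],
])

```text
t: 2.15
tool_pos: [0.3359, -0.2828, 0.2109]
tool_rot: [0.668, 0.744, 0.0, -0.0]
contact_force: [0.6, 0.4, 0.5]
grip_width: 0.0169
gripper_force: 0.0
```

Request:
play_rows([
  [2.3,1.8,1.4,0,0.2],
  [2.3,1.8,1.4,0,0.2],
  [2.3,1.8,1.4,0,0.2],
  [2.3,1.8,1.4,0,0.2],
  [2.3,1.8,1.4,0,0.2],
  [2.3,1.8,1.4,0,0.2],
  [2.3,1.8,1.4,0,0.2],
  [2.3,1.8,1.4,0,0.2],
])

```text
t: 2.82
tool_pos: [0.4593, -0.0844, 0.0986]
tool_rot: [0.668, 0.744, -0.0, 0.0]
contact_force: [0.7, -0.4, -0.0]
grip_width: 0.0172
gripper_force: 0.0
```

Request:
play_rows([
  [0,0,2,0,0.2],
  [0,0,2,0,0.2],
  [0,0,2,0,0.2],
  [0,0,1,0,0.2],
  [0,0,0.5,0,0.2],
  [0,0,0.5,0,0.2],
  [0,0,0,0,0.2],
])

```text
t: 3.4
tool_pos: [0.4588, -0.086, 0.019]
tool_rot: [0.668, 0.744, -0.0, -0.0]
contact_force: [-0.6, -0.1, 0.2]
grip_width: 0.0168
gripper_force: 0.0
```

```bash
sed -i 's/((20,140,90),(32,/((17,100,90),(36,/' h.py
python3 - <<'E'
from h import *
caps()
s=manip.get_state();print(s["t"],s["tool_pos"],s["tool_rot"])
w=manip.capture("wrist");cv2.imwrite("pics/w1.png",w[:,:,::-1])
E
```

```text
red 120 [314.5 252.5] [0.4422 0.0222]
yellow none
blue 130 [261.2 251.6] [0.4481 0.1533]
green 229 [285.2 210.1] [0.5499 0.0935]
3.45 [ 0.45923973 -0.08615609  0.01963699] [6.67992242e-01 7.44168194e-01 1.09475439e-04 2.27470610e-04]
```

View pics/w1.png

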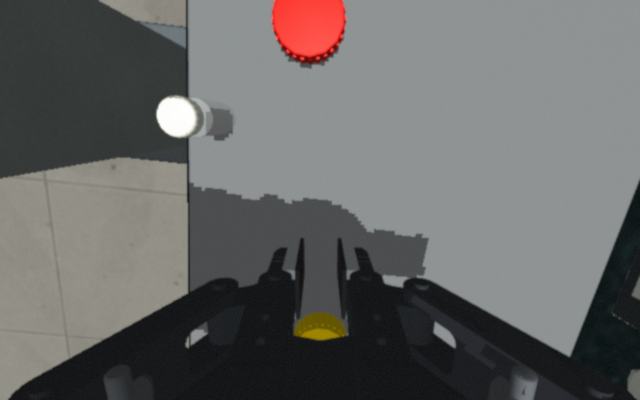

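The wrist view shows the yellow cap centred between the fingers at about (321,325), with red at (310,20) and the pale vial at (180,117), both clear. I'll lower the last bit and push.

Request:
play_rows([
  [0,0,0.7,0,0.2],
  [-1,0,0,0,0.2],
  [-1.2,0,0,0,0.2],
  [-1.2,0,0,0,0.2],
  [-1.4,0,0,0,0.2],
  [-1.4,0,0,0,0.2],
  [-1.4,0,0,0,0.2],
  [-1.4,0,0,0,0.2],
])

```text
t: 4.17
tool_pos: [0.469, -0.1774, 0.0126]
tool_rot: [0.668, 0.744, 0.0, 0.0]
contact_force: [-0.1, 0.5, 1.2]
grip_width: 0.0169
gripper_force: 0.1
```

Run:
```python
from h import *
caps("c1")
s=manip.get_state();print(s["t"],s["tool_pos"])
```

```text
red 120 [314.5 252.5] [0.4422 0.0222]
yellow none
blue 130 [261.2 251.6] [0.4481 0.1533]
green 229 [285.2 210.1] [0.5499 0.0935]
4.2167 [ 0.47026455 -0.18000061  0.01290485]
```

View pics/c1.png

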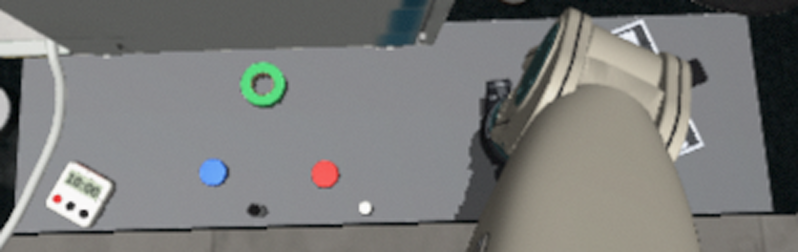

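The arm hides the pan, but no yellow is left behind at (466,151), so the cap is moving with the fingers. I'll continue into the pan.

Request:
play_rows([
  [-1.2,0,0,0,0.2],
  [-1.4,0,0,0,0.2],
  [-1.4,0,0,0,0.2],
  [-1.4,0,0,0,0.2],
  [-1.4,0,0,0,0.2],
  [-1.4,0,0,0,0.2],
  [-1.4,0,0,0,0.2],
  [-1.4,0,0,0,0.2],
])

```text
t: 4.88
tool_pos: [0.4806, -0.2862, 0.0123]
tool_rot: [0.668, 0.744, 0.0, 0.0]
contact_force: [0.1, 0.2, 0.2]
grip_width: 0.0167
gripper_force: 0.1
```

Request:
play_rows([
  [-1.4,0,0,0,0.2],
  [-1.2,0,0,0,0.2],
  [-0.8,0,0,0,0.2],
  [-0.5,0,0,0,0.2],
  [-0.3,0,0,0,0.2],
  [0,0,0,0,0.2],
  [1.0,0,0,0,0.2],
  [2,0,-1,0,0.2],
])

```text
t: 5.55
tool_pos: [0.481, -0.2963, 0.021]
tool_rot: [0.668, 0.744, -0.0, -0.001]
contact_force: [0.0, 0.4, -0.0]
grip_width: 0.0174
gripper_force: 0.0
```

Request:
play_rows([
  [2,0,-3,0,0.2],
  [2,0,-3,0,0.2],
  [3,0,-3,0,0.2],
  [3,0,0,0,0.2],
  [3.5,0,0,0,0.2],
  [3.5,0,0,0,0.2],
  [3.5,0,0,0,0.2],
  [3.5,0,0,0,0.2],
])

```text
t: 6.22
tool_pos: [0.4543, -0.0558, 0.1117]
tool_rot: [0.668, 0.745, 0.0, -0.0]
contact_force: [0.6, 0.3, -0.0]
grip_width: 0.0169
gripper_force: 0.0
```

Run:
```python
from h import *
caps("c2")
s=manip.get_state();print(s["t"],s["tool_pos"],s["tool_rot"])
```

```text
red 75 [312.6 252.1] [0.4432 0.0269]
yellow 126 [464.1 229.5] [ 0.4881 -0.3485]
blue 130 [261.2 251.6] [0.4481 0.1533]
green 230 [285.2 210.2] [0.5498 0.0935]
6.2667 [ 0.4519045  -0.05032005  0.11105079] [ 0.66574705  0.74616866  0.00113983 -0.00344907]
```

View pics/c2.png

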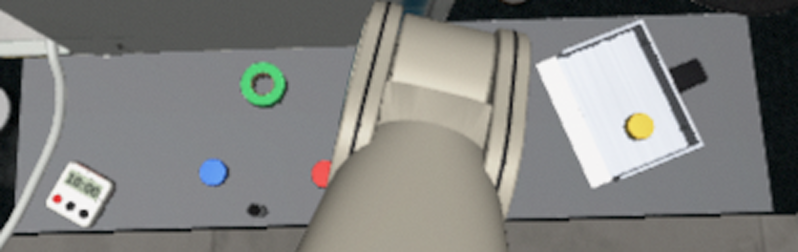

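Yellow now lies well inside the pan at crop (640,126), world (0.488,-0.349), and everything else is untouched. Red is next.

Request:
play_rows([
  [0,0,0,-5.6,0.2],
  [2.5,0.1,0,0,0.2],
  [2.5,0.1,0,0,0.2],
  [2.5,0.1,0,0,0.2],
  [2.5,0.1,0,0,0.2],
  [1.1,0.1,0,0,0.2],
  [0,0,2,0,0.2],
  [0,0,2,0,0.2],
])

```text
t: 6.93
tool_pos: [0.4391, 0.0522, 0.0725]
tool_rot: [0.63, 0.777, 0.001, 0.002]
contact_force: [0.1, -0.3, 0.6]
grip_width: 0.0173
gripper_force: 0.0
```

Run:
```python
from h import *
s=manip.get_state();print(s["t"],s["tool_pos"],s["tool_rot"])
w=manip.capture("wrist");cv2.imwrite("pics/w2.png",w[:,:,::-1])
```

```text
6.9333 [0.43908989 0.05215047 0.07248358] [0.62958031 0.77693309 0.00104356 0.00158633]
```

View pics/w2.png

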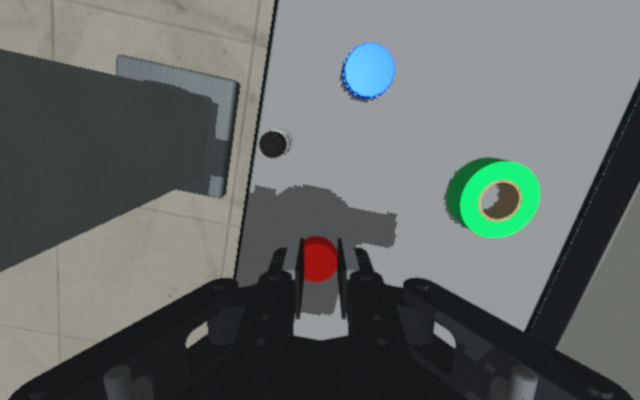

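Red sits at (320,258), on the finger centreline at 321. The black vial (273,144) and roll (495,198) are clear. I'll back off 1 cm before descending.

Request:
play_rows([
  [1.0,-0.1,0,0,0.2],
  [0,0,1.5,0,0.2],
  [0,0,2,0,0.2],
  [0,0,1.5,0,0.2],
  [0,0,0.6,0,0.2],
  [0,0,0.4,0,0.2],
  [0,0,0,0,0.2],
])

```text
t: 7.57
tool_pos: [0.435, 0.0609, 0.0119]
tool_rot: [0.631, 0.776, -0.0, -0.0]
contact_force: [0.2, -0.3, 0.1]
grip_width: 0.0171
gripper_force: 0.0
```

Run:
```python
from h import *
s=manip.get_state();p=s["tool_pos"];print(s["t"],p,s["tool_rot"])
q=s["tool_rot"];y=2*np.arctan2(q[1],q[0]);X=np.array([np.cos(y),np.sin(y)]);Y=np.array([np.sin(y),-np.cos(y)])
T=np.array([.5175,-.3366]);e=T-X*-.0246-p[:2];print(np.degrees(y),e@X,e@Y)
```

```text
7.5667 [0.43504395 0.06086292 0.01192045] [ 6.30696027e-01  7.76029954e-01 -6.57676384e-05 -1.64882002e-04]
101.79701282663343 -0.38132546038111614 -0.0005449001909595529
```

Request:
play_rows([
  [-0.9,0,0,0,0.2],
  [-1.1,0,0,0,0.2],
  [-1.4,0,0,0,0.2],
  [-1.4,0,0,0,0.2],
  [-1.4,0,0,0,0.2],
  [-1.4,0,0,0,0.2],
  [-1.4,0,0,0,0.2],
  [-1.4,0,0,0,0.2],
])

```text
t: 8.23
tool_pos: [0.4575, -0.0431, 0.0128]
tool_rot: [0.631, 0.776, 0.0, 0.001]
contact_force: [1.1, 0.3, -0.6]
grip_width: 0.017
gripper_force: 0.0
```

Request:
play_rows([
  [-1.4,0,0,0,0.2],
  [-1.4,0,0,0,0.2],
  [-1.4,0,0,0,0.2],
  [-1.4,0,0,0,0.2],
  [-1.4,0,0,0,0.2],
  [-1.4,0,0,0,0.2],
  [-1.4,0,0,0,0.2],
  [-1.4,0,0,0,0.2],
])

```text
t: 8.9
tool_pos: [0.4797, -0.1524, 0.0121]
tool_rot: [0.631, 0.776, 0.0, 0.0]
contact_force: [-0.8, 0.1, 0.7]
grip_width: 0.0172
gripper_force: 0.2
```

Request:
play_rows([
  [-1.4,0,0,0,0.2],
  [-1.4,0,0,0,0.2],
  [-1.4,0,0,0,0.2],
  [-1.4,0,0,0,0.2],
  [-1.4,0,0,0,0.2],
  [-1.4,0,0,0,0.2],
  [-1.4,0,0,0,0.2],
  [-1.4,0,0,0,0.2],
])

```text
t: 9.57
tool_pos: [0.5024, -0.2617, 0.0117]
tool_rot: [0.631, 0.776, 0.0, -0.0]
contact_force: [0.2, 0.5, -0.0]
grip_width: 0.0168
gripper_force: 0.3
```

Request:
play_rows([
  [-1.2,0,0,0,0.2],
  [-0.8,0,0,0,0.2],
  [-0.5,0,0,0,0.2],
  [-0.3,0,0,0,0.2],
  [0,0,0,0,0.2],
  [1.0,0,0,0,0.2],
  [2,0,-1,0,0.2],
  [2,0,-3,0,0.2],
])

```text
t: 10.23
tool_pos: [0.4934, -0.2351, 0.0479]
tool_rot: [0.631, 0.776, -0.0, -0.005]
contact_force: [-0.1, 0.5, -0.1]
grip_width: 0.0169
gripper_force: 0.0
```

Request:
play_rows([
  [2,0,-3,0,0.2],
  [2,0,-3,0,0.2],
  [3,0,0,0,0.2],
  [3.5,0,0,0,0.2],
  [3.5,0,0,0,0.2],
  [3.5,0,0,0,0.2],
  [3.5,0,0,0,0.2],
  [3.5,0,0,0,0.2],
])

```text
t: 10.9
tool_pos: [0.4456, 0.0035, 0.1116]
tool_rot: [0.63, 0.776, -0.0, -0.0]
contact_force: [1.5, 0.3, 0.5]
grip_width: 0.0172
gripper_force: 0.0
```

Run:
```python
from h import *
caps("c3")
s=manip.get_state();print(s["t"],s["tool_pos"],s["tool_rot"])
```

```text
red 121 [447.4 220.3] [ 0.5122 -0.3095]
yellow 126 [464.1 229.5] [ 0.4881 -0.3485]
blue 77 [258.9 251.4] [0.4488 0.159 ]
green none
10.95 [0.44274373 0.00865116 0.11102785] [ 0.62848035  0.77781721  0.00095545 -0.0034543 ]
```

View pics/c3.png

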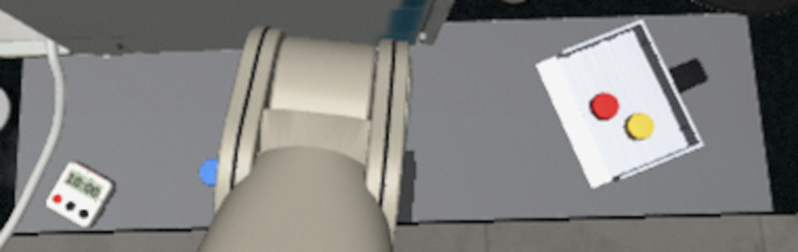

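Red at (604,106) and yellow at (640,126) both lie inside the pan. Blue is next; it is partly hidden by the arm but still at its measured place.

Request:
play_rows([
  [3,0.6,0,-0.8,0.2],
  [3,0.6,0,0,0.2],
  [3,0.6,0,0,0.2],
  [3,0.6,0,0,0.2],
  [3,0.6,0,0,0.2],
  [3,0.6,0,0,0.2],
  [0,0,2,0,0.2],
  [0,0,2,0,0.2],
])

```text
t: 11.62
tool_pos: [0.4442, 0.1871, 0.0725]
tool_rot: [0.623, 0.782, 0.002, 0.001]
contact_force: [-0.6, -0.5, -1.0]
grip_width: 0.0169
gripper_force: 0.0
```

Run:
```python
from h import *
from scipy.spatial.transform import Rotation as Ro
s=manip.get_state();p=np.array(s["tool_pos"]);q=s["tool_rot"];print(p)
w=manip.capture("wrist");cv2.imwrite("pics/w3.png",w[:,:,::-1])
c=manip.camera_params("wrist");M=np.array(c["T_tool_cam"]);R=Ro.from_quat(q).as_matrix()
h=cv2.cvtColor(w,cv2.COLOR_RGB2HSV);m=cv2.inRange(h,(100,120,60),(125,255,255));n,l,st,ce=cv2.connectedComponentsWithStats(m);i=1+np.argmax(st[1:,4])
d=R@M[:3,:3]@np.linalg.inv(c["K"])@[*ce[i],1];o=p+R@M[:3,3];b=o+d*(.018-o[2])/d[2];print(st[i],ce[i],b)
y=2*np.arctan2(q[1],q[0]);X=np.array([np.cos(y),np.sin(y)]);Y=np.array([np.sin(y),-np.cos(y)])
for B in(b[:2],np.array([.448,.153])):print("cap in tool",(B-p[:2])@X,(B-p[:2])@Y)
e=np.array([.55,-.30])+X*.0246-p[:2];print(np.degrees(y),e@X,e@Y)
```

```text
[0.4441583  0.18711665 0.07251322]
[ 303  241   35   47 1322] [318.41376702 263.91906203] [0.45159431 0.15668014 0.018     ]
cap in tool -0.03132814428585874 0.0004725232079792835
cap in tool -0.03411560880847832 -0.0038509619120045365
102.86498936214255 -0.4738548977786798 -0.005273887998554459
```

View pics/w3.png

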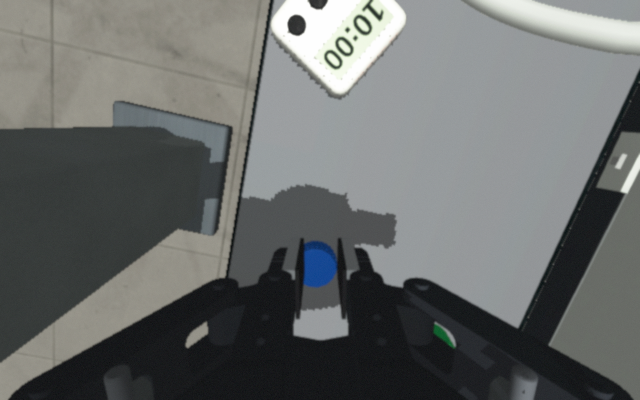

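Blue is on the finger centreline, at (318,264). The timer's near corner at (338,97) is well clear behind. I'll back off, descend and push.

Request:
play_rows([
  [1.0,-0.1,0,0,0.2],
  [0,0,1.5,0,0.2],
  [0,0,2,0,0.2],
  [0,0,1.5,0,0.2],
  [0,0,0.6,0,0.2],
  [0,0,0.4,0,0.2],
  [0,0,0,0,0.2],
])

```text
t: 12.25
tool_pos: [0.4404, 0.1942, 0.0119]
tool_rot: [0.625, 0.78, -0.0, -0.0]
contact_force: [0.6, -0.6, -0.4]
grip_width: 0.0172
gripper_force: 0.0
```

Request:
play_rows([
  [-0.9,0,0,0,0.2],
  [-1.1,0,0,0,0.2],
  [-1.4,0,0,0,0.2],
  [-1.4,0,0,0,0.2],
  [-1.4,0,0,0,0.2],
  [-1.4,0,0,0,0.2],
  [-1.4,0,0,0,0.2],
  [-1.4,0,0,0,0.2],
])

```text
t: 12.92
tool_pos: [0.4645, 0.0909, 0.0128]
tool_rot: [0.626, 0.78, 0.001, 0.001]
contact_force: [0.2, -0.9, 0.3]
grip_width: 0.0167
gripper_force: 0.1
```

Request:
play_rows([
  [-1.4,-0.02,0,0,0.2],
  [-1.4,-0.02,0,0,0.2],
  [-1.4,-0.02,0,0,0.2],
  [-1.4,-0.02,0,0,0.2],
  [-1.4,-0.02,0,0,0.2],
  [-1.4,-0.02,0,0,0.2],
  [-1.4,-0.02,0,0,0.2],
  [-1.4,-0.02,0,0,0.2],
])

```text
t: 13.58
tool_pos: [0.487, -0.019, 0.0128]
tool_rot: [0.626, 0.78, 0.0, 0.001]
contact_force: [0.6, -0.4, 0.5]
grip_width: 0.017
gripper_force: 0.1
```

Request:
play_rows([
  [-1.4,-0.02,0,0,0.2],
  [-1.4,-0.02,0,0,0.2],
  [-1.4,-0.02,0,0,0.2],
  [-1.4,-0.02,0,0,0.2],
  [-1.4,-0.02,0,0,0.2],
  [-1.4,-0.02,0,0,0.2],
  [-1.4,-0.02,0,0,0.2],
  [-1.4,-0.02,0,0,0.2],
])

```text
t: 14.25
tool_pos: [0.5095, -0.1283, 0.0121]
tool_rot: [0.625, 0.78, 0.0, 0.0]
contact_force: [0.7, 1.1, -0.2]
grip_width: 0.0173
gripper_force: 0.2
```

Run:
```python
from h import *
s=manip.get_state();p=np.array(s["tool_pos"]);q=s["tool_rot"]
caps()
y=2*np.arctan2(q[1],q[0]);X=np.array([np.cos(y),np.sin(y)]);Y=np.array([np.sin(y),-np.cos(y)])
e=np.array([.55,-.30])+X*.0246-p[:2];print(p,np.degrees(y),e@X,e@Y)
```

```text
red 113 [447.8 220.1] [ 0.5127 -0.3106]
yellow 126 [464.1 229.5] [ 0.4881 -0.3485]
blue none
green 230 [285.2 210.2] [0.5498 0.0935]
[ 0.50947049 -0.12830645  0.01206941] 102.5787979315155 -0.1517990616275354 0.00216491767812125
```

Request:
play_rows([
  [-1.4,0,0,0,0.2],
  [-1.4,0,0,0,0.2],
  [-1.4,0,0,0,0.2],
  [-1.4,0,0,0,0.2],
  [-1.4,0,0,0,0.2],
  [-1.4,0,0,0,0.2],
  [-1.4,0,0,0,0.2],
  [-1.4,0,0,0,0.2],
])

```text
t: 14.97
tool_pos: [0.5339, -0.2375, 0.0117]
tool_rot: [0.625, 0.78, -0.0, -0.0]
contact_force: [-0.8, 0.2, -0.2]
grip_width: 0.0169
gripper_force: 0.1
```

Request:
play_rows([
  [-1.4,0,0,0,0.2],
  [-1.0,0,0,0,0.2],
  [-0.7,0,0,0,0.2],
  [-0.4,0,0,0,0.2],
  [-0.2,0,0,0,0.2],
  [0,0,0,0,0.2],
  [1.0,0,0,0,0.2],
  [2,0,-1,0,0.2],
])

```text
t: 15.63
tool_pos: [0.5342, -0.2426, 0.0204]
tool_rot: [0.626, 0.78, -0.0, -0.001]
contact_force: [0.2, 0.5, 0.9]
grip_width: 0.0174
gripper_force: 0.0
```

Request:
play_rows([
  [2,0,-3,0,0.2],
  [2,0,-3,0,0.2],
  [3,0,-3,0,0.2],
  [3,0,-2,0,0.2],
  [3.5,0,0,0,0.2],
  [3.5,0,0,0,0.2],
  [3.5,0,0,0,0.2],
  [0,0,0,0,0.2],
])

```text
t: 16.3
tool_pos: [0.4865, -0.0372, 0.1307]
tool_rot: [0.623, 0.782, 0.0, -0.003]
contact_force: [-0.3, -0.2, -0.6]
grip_width: 0.0168
gripper_force: 0.0
```

Run:
```python
from h import *
c=caps("c4")
for k in("red","yellow","blue"):
    d=c[k]-[.493,-.271];print(k,"depth,lat",(d@[.35,-.937]).round(4),(d@[.937,.35]).round(4))
s=manip.get_state();print(s["t"],s["tool_pos"])
```

```text
red 123 [447.5 220.3] [ 0.5123 -0.3097]
yellow 126 [464.1 229.5] [ 0.4881 -0.3485]
blue 119 [439.8 206.9] [ 0.5466 -0.2937]
green 230 [285.2 210.2] [0.5498 0.0935]
red depth,lat 0.043 0.0045
yellow depth,lat 0.0708 -0.0317
blue depth,lat 0.04 0.0423
16.35 [ 0.48792429 -0.03958669  0.13085226]
```

View pics/c4.png

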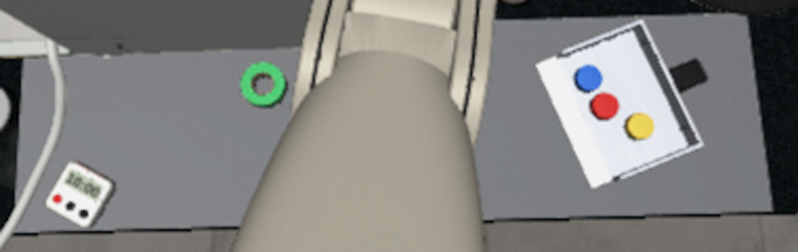

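All three caps lie inside the pan, blue at (588,77), red at (604,106) and yellow at (640,126), with edges more than 2 cm behind the mouth. I'll hand in.

```bash
python3 -c "
from rig import manip
print(manip.close_job())"
```

```text
the job is handed in; nothing more can be done
None
```

All three caps were swept into the pan, each edge over 2 cm behind its front edge, and the job is handed in after about 16 s; the roll and timer looked unmoved, but the vials were hidden behind the arm and the amber bottle was out of frame in the last picture, so those went unchecked (force readings stayed under about 2 N).

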